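Draw the serving board out from under the egg box

TASK

The small wooden serving board lies under the egg box that has a kitchen timer on it; its lipped end sticks out under the steel rail. Hook a fingertip behind the lip and gently slide the board out under the rail until all of it lies flat in front, 1 to 4 cm clear of the rail, while the rail holds back the egg box, which ends flat on the worktop close behind it with the timer upright on top. Do not touch the egg box or timer, lift anything or lean hard on the board, and leave the other things alone.

Things in the scene. Friction and masses are not known exactly. Their poses are not given: they have to be found in the camera images.
- gallery_rail: Low steel rail fixed to the worktop. Origin: on the worktop under the middle of the bars. y runs along the bars, x points to the egg box's side; the board comes out along -x (to the robot's right, give or take 15 degrees). Two bars 10 mm thick, 230 mm long, centres at z = 20 and 45 mm: 15 mm free below. Posts at y = -115 and 115 mm, 12 mm thick (flanges 26 wide, 4 high), 70 mm high.
- lip_board: Light-wood board, 190 (x) x 130 (y) x 8 mm, 0.25 kg, smooth flat underside. Origin: centre of its underside. A lip runs across its -x end: x = -95 to -83 mm, 14 mm high in all, 6 mm above the board's face. At the start its axes are nearly the rail's; 34 to 46 mm of bare board lies between bars and lip: an upright gripper comes very close to the egg box there, so lean it back, away from the stack.
- lip (a point): Middle of the top face of the board's lip, 14 mm above the worktop while the board lies flat; axes as the board's. The lip's inner face is 6 mm from here towards +x.
- egg_box: Closed carton egg box, 106 (x) x 155 (y) x 72 mm, about 0.39 kg, lid fixed. Origin: centre of its underside. It stands on the board behind the rail, long side along the bars, some 5 to 15 mm from them; it rides with the pulled board to the rail, is held there and comes down 8 mm onto the worktop, rear side first.
- timer: Round wind-up kitchen timer with a white lower half and a domed top, 66 mm across, 55 mm high, about 0.16 kg, standing loose on the egg box near its middle. Origin: centre of its underside, z up.
- roll: Bystander: upright white kitchen roll, 108 mm across, 228 mm high, left of the work. Origin: centre of its underside.
- bean_tin: Bystander: low tin, 76 mm across, 58 mm high, right of the work. Origin: centre of its underside.
- spoon: Bystander: teaspoon lying flat, 139 x 30 x 10 mm, far left. Origin: centre of its underside.
- salt: Bystander: salt shaker, 44 mm across, 90 mm high, right of the work. Origin: centre of its underside.
Mind the look-alikes: they are no part of the job. There is more than one size of the timer; the one meant has the size given above.

How it is judged:
By the outcome, as a careful person would: the job done as asked, in the order asked, and still so for the second after the job is handed in, with the robot touching nothing.
It also fails if it takes over 40 s, if anything falls off the work surface, if the arm or the gripper's body presses on something with over 40 N, if the wrist force passes 120 N, or if a joint passes its speed limit or range.

ROBOT

A 6-joint arm with a two-finger parallel gripper is mounted at the origin on a cart in front of the work surface, level with it; the furniture and walls round the work are solid. World frame = base frame: x ahead of the robot, y to its left, z up, the work surface at z = 0. Lengths are in m, angles in rad, forces in N, time in s.
With the tool pointing down it reaches from about 0.425 to 0.95 m from the base axis. Payload 14.7 kg.
Tool frame: the origin (TCP) lies midway between the tips of the shut fingers; the grasp point (between the pads) lies r.grasp_offset behind it (r.grasp_offset is the distance from the TCP to the grasp point, in m); z points along the fingers, y is the direction in which the jaws open and shut (so a half turn about z gives the same grasp; the last joint's range is limited). The gripper opens to 85 mm and grips with 20 to 120 N. Pads are 22 mm wide; open, the fingers measure 114 mm over their backs; the gripper's body (76 mm by 85 mm) begins 54 mm behind the grasp point. The pads swing forward as they close: fully open they stand 13 mm farther back than shut.
Start: joints at [-1.324, 0.48, 1.596, -0, 1.065, -0.047], TCP at [0.188, -0.622, 0.231] pointing down, gripper open.
Joint ranges: [-2.75, 2.75], [-0.82, 2.05], [0.23, 2.67], [-1.56, 4.7], [0.09, 2.69], [-2.92, 2.92]. Speed limits (rad/s): [1.89, 1.89, 2.39, 3.01, 3.01, 3.01].

INTERFACE

Orientations are given as a 3x3 rotation matrix whose columns are the frame's x, y, z axes.
In Python, from rig import r gives the robot as it stands.
- The arm moves only by the tool drive_tool, never from a script. Its argument "deltas" is a list of rows, each a list of 6 numbers: the shift along the world's x, y, z in cm, then the turn, a rotation vector about the world's x, y, z in rad. In form: [[x, y, z, wx, wy, wz], ...]. A call has 1 to 20 rows; each row is the pose to reach, as a shift and turn from the pose measured when the call began; what a row does not reach only later rows make up. A row lasts 1/12 s, in which the tool goes at most 41.7 mm and 7.16 degrees, less where a joint would pass 70% of its speed; a pose out of reach is approached as far as the arm can. A call with a gripper value outside its range is refused whole. "claw" is the finger opening in cm, from 0 to 8.54, set as the call begins (left out, the last holds). The fingers move at their own pace and stop on an object; "newtons" is the grip in N (left out, the last holds). Time passes only in rows, so rows that repeat a pose let the fingers close. It gives the time, the measured TCP pose, the force and the opening at its end, in the units of the state.
- r.get_state(): the state, without advancing time (a new reading comes with each control period).
- r.camera(name): name is "scene" or "top" or "wrist"; returns the picture (400x640x3 uint8, red, green, blue); there is no depth.
- r.camera_info(name): a dict with "intrinsics" (3x3 intrinsics, pixels), "dist_coeffs" ([k1, k2, p1, p2, k3] as OpenCV has them; the pictures are not rectified), "pose" (4x4, takes a point from camera to world coordinates). Camera axes: x right, y down, z forward; pixel columns grow to the right and rows downward; lengths in m; the calibration is good to about 2 mm. A picture is of the moment at which its call begins: read the wrist's pose just before it. camera_info takes no time and is no camera call; for the wrist camera it gives the pose at the moment of the call.
- r.close_job(): hands the job in, once; it reports no verdict.
The state is a dict: "t": time; "joints": joint angles; "qd": joint speeds; "effort": joint torques, N m; "eef_pos": TCP position; "tool_rot": TCP orientation; "wrist_force": force on the tool from outside, world axes, zero at the start; "torque": the same for the moment, N m; "opening": finger opening in m.
Only numpy, scipy, OpenCV 4.12 (cv2) and the standard library are available. Lean on these libraries where they do the work, as an engineer would, in place of code of your own. Each camera call takes 0.05 s, during which the arm holds its last target.

## Working session

There is one attempt and no reset: what is moved stays moved. The work goes in short steps, Python scripts to look and compute and a tool call to move; the robot and the scene stay as the last step left them, time stands still between calls to the robot, and variables do not carry over. Pictures are saved under pics/ and viewed, and the job is handed in when it is done.

Besides the shell and the picture viewer there is one more tool, called after "Request:" as name(argument=value, ...), one argument or row to a line, values as JSON. drive_tool: Moves the arm, as the interface text tells. Its arguments: {"type":"object","properties":{"deltas":{"type":"array"},"claw":{"type":"number"},"newtons":{"type":"number"}},"required":["deltas"]}

```bash
ls; mkdir -p pics; python3 - <<'E'
from rig import r
import cv2
for n in ["scene","top","wrist"]:
    cv2.imwrite(f"pics/{n}0.png",cv2.cvtColor(r.camera(n),cv2.COLOR_RGB2BGR))
    i=r.camera_info(n); print(n,i["intrinsics"],i["dist_coeffs"],i["pose"])
print(r.get_state(), r.grasp_offset)
E
```

```text
pics
scene [[398.0547382    0.         313.92448255]
 [  0.         398.0547382  198.03546032]
 [  0.           0.           1.        ]] [-0.02884534  0.          0.          0.          0.        ] [[-0.88344904 -0.25613122  0.39231949 -0.02157003]
 [-0.46850221  0.47427419 -0.74536547  1.24603739]
 [ 0.00484436 -0.84229496 -0.53899512  0.86810397]
 [ 0.          0.          0.          1.        ]]
top [[470.65174483   0.         315.11441306]
 [  0.         470.65174483 197.64370814]
 [  0.           0.           1.        ]] [-0.09941658  0.          0.          0.          0.        ] [[-0.45318748 -0.70589246  0.54436839 -0.52925848]
 [-0.89138029  0.35344858 -0.28375215  0.66268311]
 [ 0.00789227 -0.61383217 -0.7893971   1.612383  ]
 [ 0.          0.          0.          1.        ]]
wrist [[286.41222074   0.         321.18740712]
 [  0.         286.41222074 199.75617165]
 [  0.           0.           1.        ]] [-0.00626714  0.          0.          0.          0.        ] [[ 2.89209339e-01 -9.16803378e-01 -2.75371611e-01  2.58782017e-01]
 [-9.57265366e-01 -2.77281675e-01 -
[... 247 characters left out ...]
 2.21792151e-05,
        1.06510183e+00, -4.66005987e-02]), 'qd': array([-0.00081464, -0.00166319, -0.00108933,  0.00013952,  0.00102666,
       -0.00059079]), 'effort': array([ 8.44399092e-04, -9.51153588e+01, -4.30458534e+01, -4.81696168e-05,
        8.07553239e-03, -7.77496723e-06]), 'eef_pos': array([ 0.18821736, -0.6218302 ,  0.23081466]), 'tool_rot': array([[ 9.57138590e-01,  2.89630241e-01, -2.08967836e-04],
       [ 2.89630309e-01, -9.57138162e-01,  9.07153750e-04],
       [ 6.27280687e-05, -9.28795280e-04, -9.99999567e-01]]), 'wrist_force': array([ 0.22344494, -0.03421853,  0.030699  ]), 'torque': array([-0.02797007,  0.03251837, -0.01795343]), 'opening': 0.08521081958414199} 0.0187
```

View pics/scene0.png

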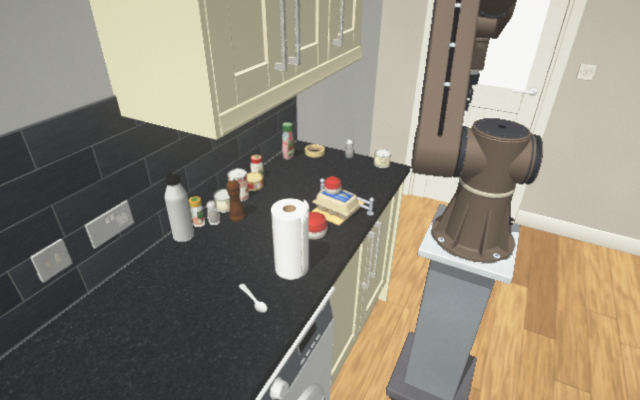

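View pics/top0.png

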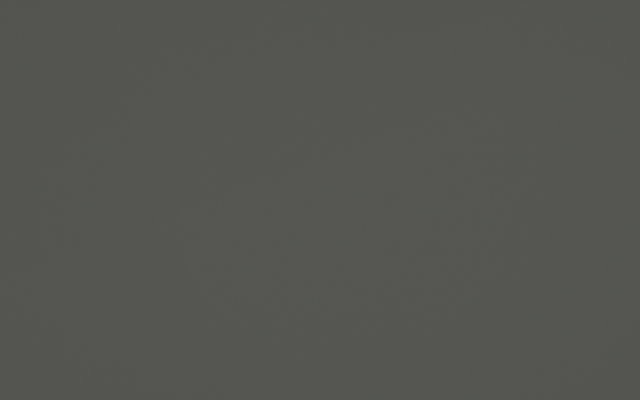

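View pics/wrist0.png

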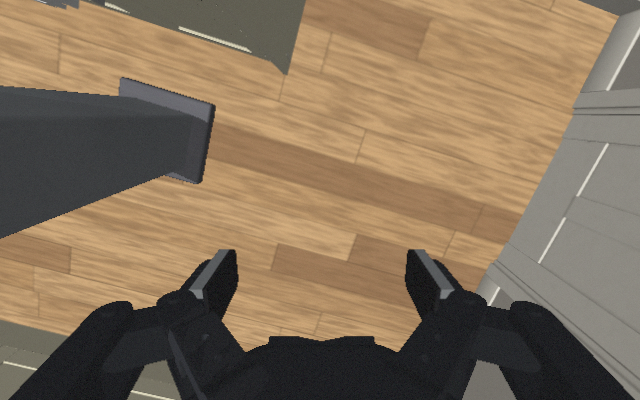

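The scene view shows the stack near (338,200), a red timer on the egg box at (332,185), and a larger red timer standing on the worktop at (315,223). The roll is at (290,240), the spoon at (255,300), and the tin and salt at the far end (383,158) and (350,148). The top view is blocked. I'll enlarge the scene and measure.

```bash
cat > h.py <<'E'
import numpy as np, cv2
from rig import r
def ray(n,uv,info=None):
    i=info or r.camera_info(n)
    K=np.array(i["intrinsics"]);D=np.array(i["dist_coeffs"]);P=np.array(i["pose"])
    p=cv2.undistortPoints(np.array([[uv]],float),K,D)[0,0]
    return P[:3,3],P[:3,:3]@np.array([p[0],p[1],1])
def atz(n,uv,z,info=None):
    o,d=ray(n,uv,info); return o+d*(z-o[2])/d[2]
def proj(n,X,info=None):
    i=info or r.camera_info(n)
    K=np.array(i["intrinsics"]);D=np.array(i["dist_coeffs"]);P=np.linalg.inv(np.array(i["pose"]))
    return cv2.projectPoints(np.array(X,float).reshape(-1,3),cv2.Rodrigues(P[:3,:3])[0],P[:3,3],K,D)[0][:,0]
def shot(n,f):
    i=r.camera_info(n); im=r.camera(n); cv2.imwrite(f,cv2.cvtColor(im,cv2.COLOR_RGB2BGR)); np.save(f+".npy",np.array(i["pose"])); return im,i
E
python3 - <<'E'
from h import *
im=cv2.imread("pics/scene0.png")
cv2.imwrite("pics/crop0.png",cv2.resize(im[135:255,270:410],None,fx=5,fy=5,interpolation=cv2.INTER_CUBIC)[:600,:700])
for uv in [(338,217),(303,218),(371,213),(383,164),(350,157),(315,235),(290,275),(410,165),(300,150),(332,192)]:
    print(uv,atz("scene",uv,0))
print(atz("scene",(332,192),0.08))
E
```

```text
(338, 217) [ 4.68350948e-01  1.19576345e-01 -1.11022302e-16]
(303, 218) [0.5812587  0.18779254 0.        ]
(371, 213) [0.36821789 0.03562068 0.        ]
(383, 164) [ 0.46415676 -0.36954331  0.        ]
(350, 157) [ 0.62925997 -0.36219777  0.        ]
(315, 235) [4.93398012e-01 2.57878585e-01 1.11022302e-16]
(290, 275) [ 4.67768079e-01  4.73077330e-01 -1.11022302e-16]
(410, 165) [ 0.34954975 -0.42061336  0.        ]
(300, 150) [ 0.87964635 -0.31411984  0.        ]
(332, 192) [ 0.5661025  -0.03107965  0.        ]
[0.51194562 0.0866129  0.08      ]
```

View pics/crop0.png

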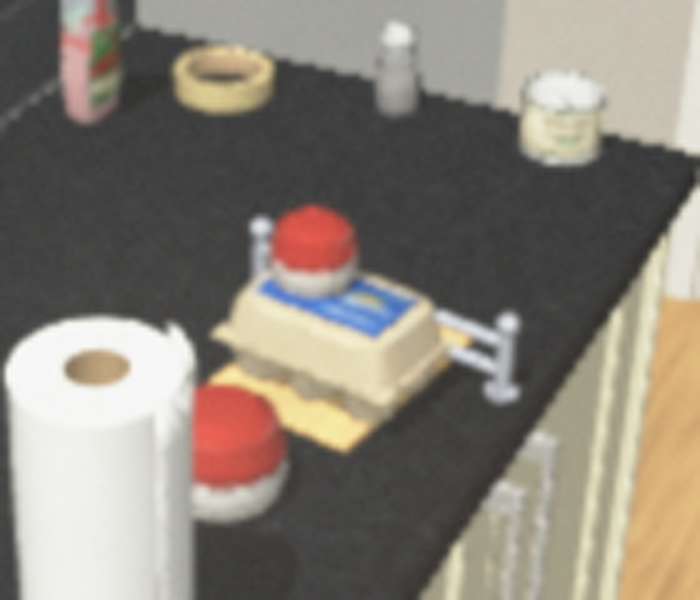

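The timer on the egg box (332,185) is the smaller one and sits on the box, so that's the one meant. The larger timer at (315,223) stands on the worktop and is a look-alike. Next I'll bring the wrist camera in with the hand leaned back.

```bash
python3 - <<'E'
from h import *
from scipy.spatial.transform import Rotation as R
s=r.get_state()
def tgt(yaw,lean): 
    x=np.array([np.cos(yaw),np.sin(yaw),0]);z=np.array([0,0,-1.]);M=np.c_[x,np.cross(z,x),z]
    return R.from_euler('x',lean)*R.from_matrix(M)
t=tgt(np.pi/2,.5); print((t*R.from_matrix(s['tool_rot']).inv()).as_rotvec())
print((np.array([.47,-.16,.30])-s['eef_pos'])*100)
for uv in [(370.6,213.4),(322.4,180)]: print(atz("scene",uv,0),atz("scene",uv,.07))
E
```

```text
[ 0.42897082 -0.31958552  1.24850227]
[28.17826411 46.18302008  6.9185337 ]
[0.36859689 0.03886859 0.        ] [0.33713559 0.13620925 0.07      ]
[ 0.64609777 -0.1007501   0.        ] [0.59226004 0.00784879 0.07      ]
```

Request:
drive_tool(
  deltas=[
    [5,2,7,0.1,-0.07,0.28],
    [28,46,7,0.429,-0.32,1.2485],
    [28,46,7,0.429,-0.32,1.2485],
    [28,46,7,0.429,-0.32,1.2485],
    [28,46,7,0.429,-0.32,1.2485],
    [28,46,7,0.429,-0.32,1.2485],
    [28,46,7,0.429,-0.32,1.2485],
    [28,46,7,0.429,-0.32,1.2485],
    [28,46,7,0.429,-0.32,1.2485],
    [28,46,7,0.429,-0.32,1.2485],
    [28,46,7,0.429,-0.32,1.2485],
    [28,46,7,0.429,-0.32,1.2485],
    [28,46,7,0.429,-0.32,1.2485],
    [28,46,7,0.429,-0.32,1.2485],
    [28,46,7,0.429,-0.32,1.2485],
    [28,46,7,0.429,-0.32,1.2485],
  ],
  claw=0,
  newtons=30,
)

```text
t: 1.48
eef_pos: [0.4683, -0.1609, 0.3008]
tool_rot: [[-0.002, 1.0, -0.001], [0.878, 0.002, 0.479], [0.479, 0.0, -0.878]]
wrist_force: [-0.3, 0.0, 1.1]
opening: -0.0001
```

```bash
python3 - <<'E'
from h import *
s=r.get_state();print(s['t'],s['joints'],s['eef_pos'],s['tool_rot'],s['opening'],s['wrist_force'])
shot("wrist","pics/w1.png");print(r.camera_info("wrist")["pose"])
E
```

```text
1.4833 [-0.67872414  0.3562886   1.73647424  0.38814621  1.39384214 -0.81752619] [ 0.46832274 -0.16088855  0.30079614] [[-2.15464238e-03  9.99997238e-01 -9.39305124e-04]
 [ 8.77593296e-01  2.34120922e-03  4.79400172e-01]
 [ 4.79401047e-01  2.08608049e-04 -8.77595917e-01]] -0.0001493637439138962 [-0.25617226  0.02639602  1.07934825]
[[ 9.99999765e-01  5.61553332e-04 -3.94258029e-04  4.68640114e-01]
 [ 6.31053427e-04 -9.78301256e-01  2.07186519e-01 -1.65375459e-01]
 [-2.69356845e-04 -2.07186719e-01 -9.78301380e-01  4.60594341e-01]
 [ 0.00000000e+00  0.00000000e+00  0.00000000e+00  1.00000000e+00]]
```

View pics/w1.png

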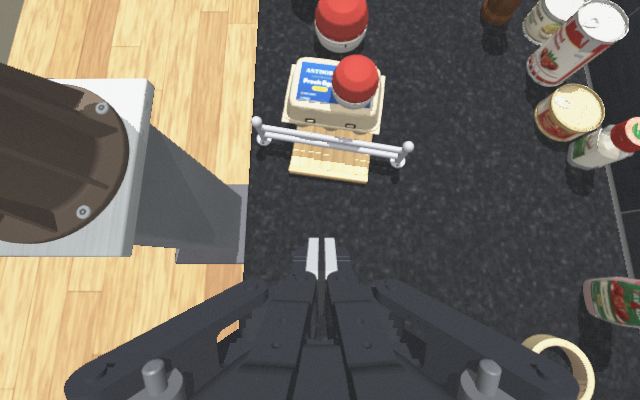

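The wrist view shows the rail's posts near (260,140) and (402,160), and the lip from about (290,170) to (368,180). The small timer is on the egg box at (355,82), and the larger one is behind at (341,20). I'll enlarge it.

```bash
python3 - <<'E'
from h import *
im=cv2.imread("pics/w1.png")
c=im[110:195,245:420]
cv2.imwrite("pics/w1c.png",cv2.resize(c,None,fx=4.5,fy=4.5,interpolation=cv2.INTER_CUBIC))
c=im[40:140,270:400]
cv2.imwrite("pics/w1d.png",cv2.resize(c,None,fx=4.5,fy=4.5,interpolation=cv2.INTER_CUBIC))
E
```

```text
(no output)
```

View pics/w1c.png

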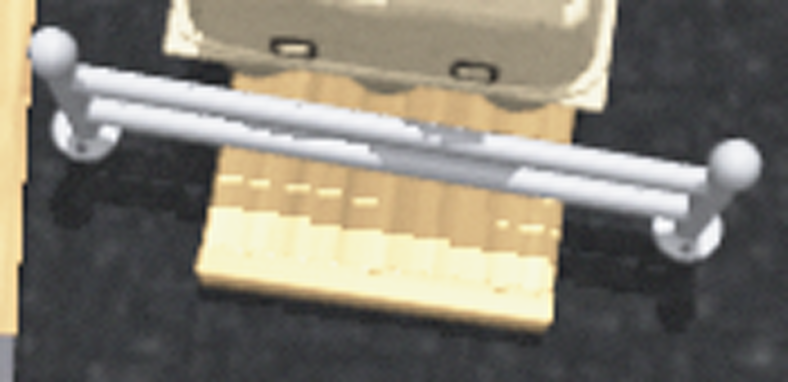

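View pics/w1d.png

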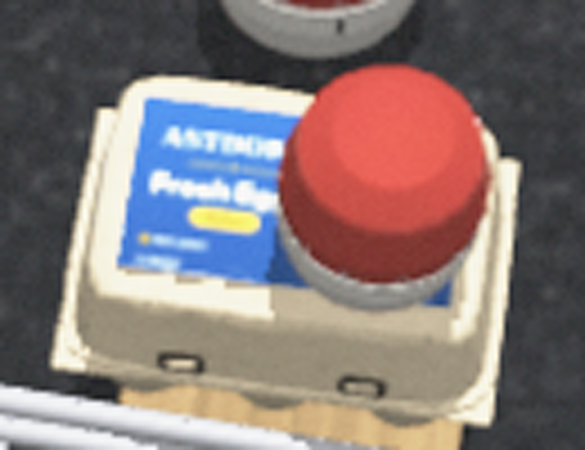

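```bash
python3 - <<'E'
from h import *
i=r.camera_info("wrist"); i=dict(i); i["pose"]=np.load("pics/w1.png.npy")
f=lambda u,v:(245+u/4.5-.4,110+v/4.5-.4)
L=atz("wrist",f(85,135),.004,i);Rr=atz("wrist",f(688,233),.004,i);print("posts",L,Rr,np.linalg.norm(L-Rr))
L7=atz("wrist",f(53,50),.066,i);R7=atz("wrist",f(735,163),.066,i);print("tops",L7,R7,np.linalg.norm(L7-R7))
a=atz("wrist",f(197,285),.0,i);b=atz("wrist",f(550,330),.0,i);print("lip front bottom",a,b,np.linalg.norm(a-b))
a=atz("wrist",f(196,269),.014,i);b=atz("wrist",f(551,318),.014,i);print("lip front top",a,b,np.linalg.norm(a-b))
E
```

```text
posts [0.36997452 0.03706467 0.004     ] [ 0.59660387 -0.00162329  0.004     ] 0.22990785750417547
tops [0.37140894 0.0399684  0.066     ] [5.95912929e-01 3.43597048e-04 6.60000000e-02] 0.22797404451370637
lip front bottom [ 0.41352063 -0.02096341  0.        ] [ 0.54459292 -0.03808522  0.        ] 0.1321858592883266
lip front top [ 0.41468497 -0.01927637  0.014     ] [ 0.54279192 -0.03745946  0.014     ] 0.1293909424429742
```

```bash
cat > ov.py <<'E'
from h import *
def T(p,yaw): 
    c,s=np.cos(yaw),np.sin(yaw); return lambda X:np.array(X,float)@np.array([[c,s,0],[-s,c,0],[0,0,1]])+np.array([p[0],p[1],0])
def box(x0,x1,y0,y1,z0,z1):
    P=[[x,y,z] for x in(x0,x1) for y in(y0,y1) for z in (z0,z1)]
    E=[(a,b) for a in range(8) for b in range(a) if bin(a^b).count('1')==1]
    return [(P[a],P[b]) for a,b in E]
def draw(img,info,cam,segs,tf,col,c0,s):
    for a,b in segs:
        q=(proj(cam,tf([a,b]),info)-c0+.5)*s-.5
        cv2.line(img,tuple(int(v*8) for v in q[0]),tuple(int(v*8) for v in q[1]),col,1,cv2.LINE_AA,3)
rail=lambda:box(-.005,.005,-.115,.115,.040,.050)+box(-.005,.005,-.115,.115,.015,.025)+box(-.013,.013,-.128,-.102,0,.004)+box(-.013,.013,.102,.128,0,.004)
board=lambda:box(-.095,.095,-.065,.065,0,.008)+box(-.095,-.083,-.065,.065,.008,.014)
egg=lambda dz=.008:box(-.053,.053,-.0775,.0775,dz,.072+dz)
E
cat > fit.py <<'E'
E
python3 - <<'E'
from ov import *
i=dict(r.camera_info("wrist")); i["pose"]=np.load("pics/w1.png.npy")
im=cv2.imread("pics/w1.png"); c0=np.array([245,40]);s=4.4
im=cv2.resize(im[40:175+20,245:425],None,fx=s,fy=s,interpolation=cv2.INTER_CUBIC)
yr=np.radians(90-9.7); R_=T([.4833,.0178],yr)
yb=np.radians(90-7.8); c=np.array([.4788,-.029])+.095*np.array([np.cos(yb),np.sin(yb)]); B=T(c,yb)
draw(im,i,"wrist",rail(),R_,(255,0,255),c0,s);draw(im,i,"wrist",board(),B,(0,0,255),c0,s)
ec=np.array([.4833,.0178])+(.005+.010+.053)*np.array([np.cos(yr),np.sin(yr)])
draw(im,i,"wrist",egg(),T(ec,yr),(0,160,0),c0,s)
cv2.imwrite("pics/ov1.png",im); print(im.shape,c)
E
```

```text
(682, 792, 3) [0.49169298 0.06512104]
```

View pics/ov1.png

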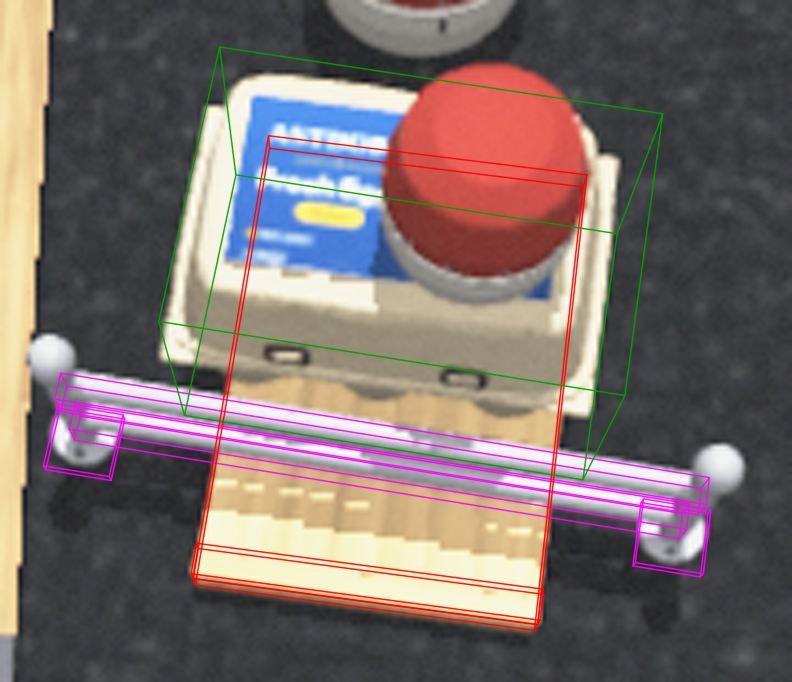

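Request:
drive_tool(
  deltas=[
    [0.4,4,-5,0,0,-0.03],
    [0.8,8,-10,0,0,-0.07],
    [1.2,12,-14,0,0,-0.1],
    [1.4,14.5,-18,0,0,-0.136],
    [1.4,15.7,-21,0,0,-0.136],
    [1.4,15.8,-22,0,0,-0.136],
    [1.4,15.8,-22,0,0,-0.136],
    [1.4,15.8,-22,0,0,-0.136],
  ],
)

```text
t: 2.2
eef_pos: [0.4795, -0.0023, 0.0773]
tool_rot: [[0.12, 0.991, 0.059], [0.869, -0.134, 0.477], [0.481, -0.006, -0.877]]
wrist_force: [-2.2, 0.4, -0.8]
opening: -0.0003
```

```bash
python3 - <<'E'
from ov import *
s=r.get_state();print(s['t'],s['eef_pos'],s['tool_rot'],s['wrist_force'])
shot("wrist","pics/w2.png"); shot("scene","pics/s2.png")
im=cv2.imread("pics/s2.png");cv2.imwrite("pics/s2c.png",cv2.resize(im[135:255,270:410],None,fx=5,fy=5,interpolation=cv2.INTER_CUBIC))
E
```

```text
2.2 [ 0.47951038 -0.00233745  0.07734727] [[ 0.12046635  0.99094351  0.05931966]
 [ 0.86858139 -0.13414781  0.47704374]
 [ 0.480681   -0.00594377 -0.87687539]] [-2.18546232  0.43289138 -0.8292744 ]
```

View pics/w2.png

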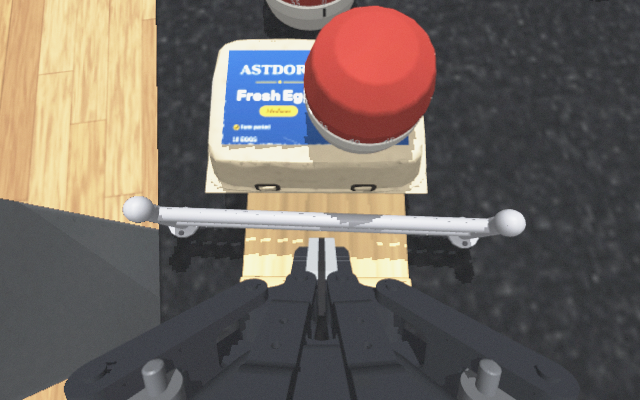

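View pics/s2c.png

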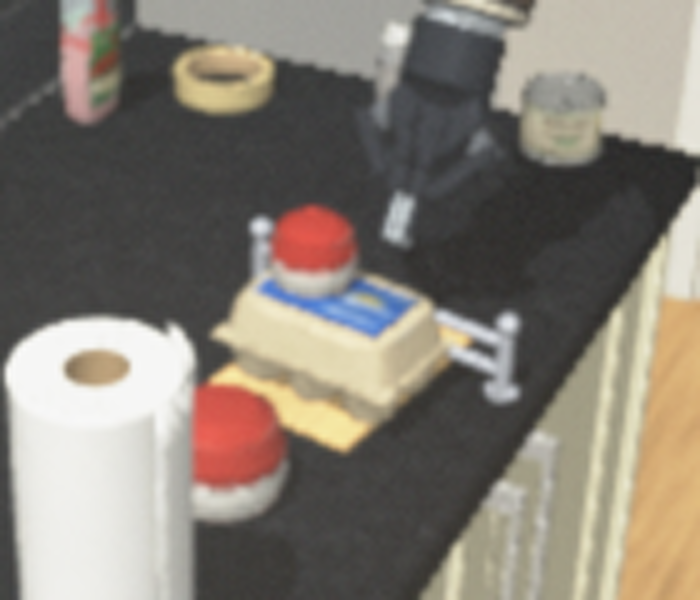

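The finger hovers over the bare strip at about (322,245), with bars and stack unmoved. I'll check the model overlay in this closer view before going down.

```bash
python3 - <<'E'
from ov import *
i=dict(r.camera_info("wrist")); i["pose"]=np.load("pics/w2.png.npy")
im=cv2.imread("pics/w2.png"); c0=np.array([110,160]);s=1.9
im=cv2.resize(im[160:320,110:530],None,fx=s,fy=s,interpolation=cv2.INTER_CUBIC)
yr=np.radians(90-9.7); R_=T([.4838,.0208],yr)
yb=np.radians(90-7.8); c=np.array([.4788,-.029])+.095*np.array([np.cos(yb),np.sin(yb)]); B=T(c,yb)
draw(im,i,"wrist",rail(),R_,(255,0,255),c0,s);draw(im,i,"wrist",board(),B,(0,0,255),c0,s)
cv2.imwrite("pics/ov2.png",im)
print(i["pose"])
E
```

```text
[[ 0.99088692 -0.13290593  0.02188871  0.48044116]
 [-0.13454496 -0.96891515  0.20760803 -0.00623745]
 [-0.00638404 -0.2086611  -0.97796717  0.23721678]
 [ 0.          0.          0.          1.        ]]
```

View pics/ov2.png

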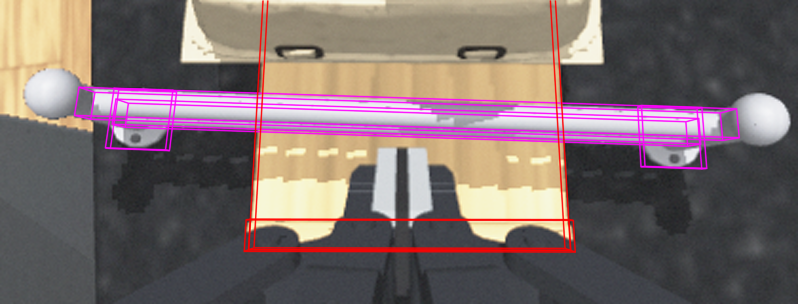

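Request:
drive_tool(
  deltas=[
    [0.2,0.2,-1.5,0,0,0],
    [0.3,0.2,-3,0,0,0],
    [0.3,0.2,-4.2,0,0,0],
    [0.3,0.2,-4.8,0,0,0],
    [0.3,0.2,-5,0,0,0],
    [0.3,0.2,-5,0,0,0],
  ],
)

```text
t: 2.8
eef_pos: [0.4853, -0.0034, 0.031]
tool_rot: [[0.12, 0.991, 0.065], [0.869, -0.136, 0.475], [0.48, -0.0, -0.877]]
wrist_force: [0.2, 0.4, -0.9]
opening: 0.0003
```

```bash
python3 - <<'E'
from ov import *
s=r.get_state();print(s['t'],s['eef_pos'],s['wrist_force'])
im,i=shot("wrist","pics/w3.png")
im=cv2.imread("pics/w3.png"); c0=np.array([180,140]);s=2.5
im=cv2.resize(im[140:340,180:480],None,fx=s,fy=s,interpolation=cv2.INTER_CUBIC)
yr=np.radians(90-9.7); R_=T([.4840,.0222],yr)
yb=np.radians(90-7.8); c=np.array([.4788,-.029])+.095*np.array([np.cos(yb),np.sin(yb)]); B=T(c,yb)
draw(im,i,"wrist",rail(),R_,(255,0,255),c0,s);draw(im,i,"wrist",board(),B,(0,0,255),c0,s)
cv2.imwrite("pics/ov3.png",im)
E
```

```text
2.8 [ 0.48531218 -0.00336524  0.03104914] [ 0.21068777  0.36081686 -0.92199241]
```

View pics/ov3.png

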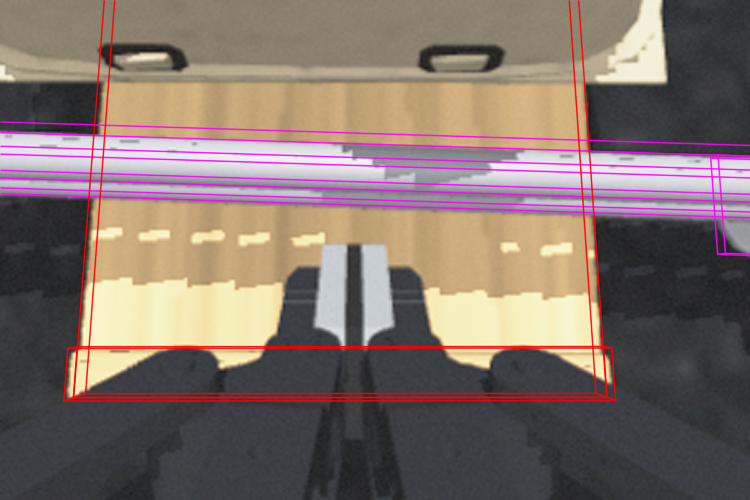

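Request:
drive_tool(
  deltas=[
    [-0.2,0.3,-0.4,0,0,0],
    [-0.2,0.3,-0.8,0,0,0],
    [-0.2,0.3,-1.2,0,0,0],
    [-0.2,0.3,-1.4,0,0,0],
    [-0.2,0.3,-1.4,0,0,0],
  ],
)

```text
t: 3.27
eef_pos: [0.4832, -0.0001, 0.0168]
tool_rot: [[0.119, 0.991, 0.064], [0.869, -0.136, 0.476], [0.48, -0.001, -0.877]]
wrist_force: [-0.4, -0.7, 0.1]
opening: -0.0001
```

```bash
python3 - <<'E'
from ov import *
im,i=shot("wrist","pics/w4.png")
s=r.get_state();print(s['t'],s['eef_pos'],s['wrist_force'])
im=cv2.imread("pics/w4.png"); c0=np.array([180,140]);s=2.5
im=cv2.resize(im[140:340,180:480],None,fx=s,fy=s,interpolation=cv2.INTER_CUBIC)
cv2.imwrite("pics/w4c.png",im)
E
```

```text
3.3167 [ 4.83179701e-01 -8.10461467e-05  1.69869039e-02] [-0.56643912  0.68273882  0.57844172]
```

View pics/w4c.png

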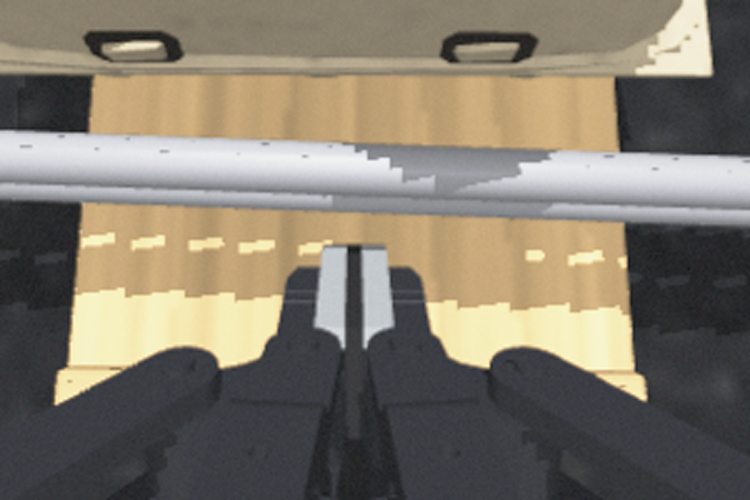

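Request:
drive_tool(
  deltas=[
    [0,0,-0.1,0,0,0],
    [0,0,-0.2,0,0,0],
    [0,0,-0.25,0,0,0],
    [0,0,-0.25,0,0,0],
  ],
)

```text
t: 3.65
eef_pos: [0.4832, -0.0, 0.0144]
tool_rot: [[0.119, 0.991, 0.064], [0.869, -0.136, 0.476], [0.48, -0.001, -0.877]]
wrist_force: [-0.3, -0.1, 0.4]
opening: -0.0003
```

Request:
drive_tool(
  deltas=[
    [-0.03,-0.2,0,0,0,0],
    [-0.06,-0.4,0,0,0,0],
    [-0.08,-0.6,0,0,0,0],
    [-0.11,-0.8,0,0,0,0],
    [-0.14,-1.0,0,0,0,0],
    [-0.16,-1.2,0,0,0,0],
  ],
)

```text
t: 4.15
eef_pos: [0.4813, -0.0119, 0.0145]
tool_rot: [[0.12, 0.991, 0.064], [0.869, -0.136, 0.476], [0.481, -0.001, -0.877]]
wrist_force: [-0.2, 5.3, -0.7]
opening: 0.0
```

```bash
python3 - <<'E'
from ov import *
im,i=shot("wrist","pics/w5.png")
s=r.get_state();print(s['t'],s['eef_pos'],s['wrist_force'])
im=cv2.imread("pics/w5.png"); c0=np.array([180,140]);s=2.5
im=cv2.resize(im[140:340,180:480],None,fx=s,fy=s,interpolation=cv2.INTER_CUBIC)
cv2.imwrite("pics/w5c.png",im)
E
```

```text
4.2 [ 0.48136715 -0.01221017  0.01448279] [-0.48626305  3.32139492  0.12371046]
```

View pics/w5c.png

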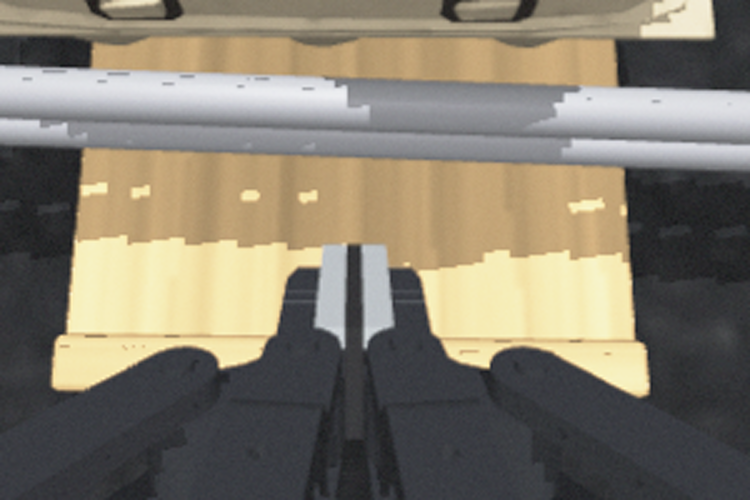

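Request:
drive_tool(
  deltas=[
    [-0.03,-0.2,0,0,0,0],
    [-0.06,-0.4,0,0,0,0],
    [-0.08,-0.6,0,0,0,0],
    [-0.11,-0.8,0,0,0,0],
    [-0.14,-1.0,0,0,0,0],
    [-0.16,-1.2,0,0,0,0],
    [-0.19,-1.4,0,0,0,0],
    [-0.22,-1.6,0,0,0,0],
    [-0.25,-1.8,0,0,0,0],
    [-0.27,-2.0,0,0,0,0],
    [-0.3,-2.2,0,0,0,0],
    [-0.33,-2.4,0,0,0,0],
    [-0.35,-2.6,0,0,0,0],
    [-0.38,-2.8,0,0,0,0],
    [-0.41,-3.0,0,0,0,0],
    [-0.44,-3.2,0,0,0,0],
    [-0.46,-3.4,0,0,0,0],
    [-0.49,-3.6,0,0,0,0],
    [-0.52,-3.8,0,0,0,0],
    [-0.55,-4.0,0,0,0,0],
  ],
)

```text
t: 5.87
eef_pos: [0.4753, -0.0515, 0.0146]
tool_rot: [[0.12, 0.991, 0.063], [0.868, -0.135, 0.478], [0.482, -0.003, -0.876]]
wrist_force: [1.8, 8.3, -2.0]
opening: 0.0001
```

```bash
python3 - <<'E'
from ov import *
im,i=shot("wrist","pics/w6.png")
s=r.get_state();print(s['t'],s['eef_pos'],s['wrist_force'])
E
```

```text
5.9167 [ 0.47528821 -0.05176964  0.01453183] [ 0.54151149  8.29020728 -0.70401351]
```

View pics/w6.png

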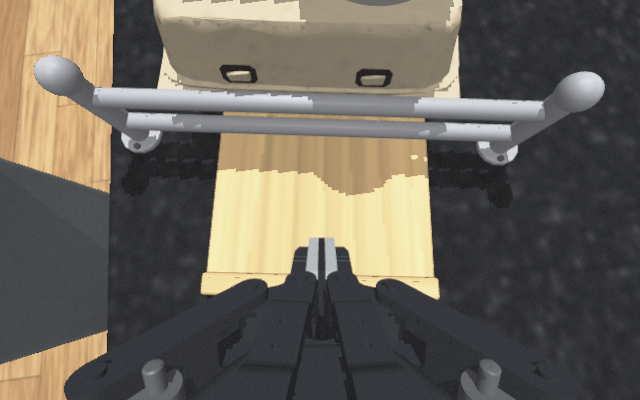

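The box (bottom edge about (310,90)) now sits at the bars. The board is sliding straight and the pull is about 8 N.

Request:
drive_tool(
  deltas=[
    [-0.03,-0.2,0,0,0,0],
    [-0.06,-0.4,0,0,0,0],
    [-0.08,-0.6,0,0,0,0],
    [-0.11,-0.8,0,0,0,0],
    [-0.14,-1.0,0,0,0,0],
    [-0.16,-1.2,0,0,0,0],
    [-0.19,-1.4,0,0,0,0],
    [-0.22,-1.6,0,0,0,0],
    [-0.25,-1.8,0,0,0,0],
    [-0.27,-2.0,0,0,0,0],
    [-0.3,-2.2,0,0,0,0],
    [-0.33,-2.4,0,0,0,0],
    [-0.35,-2.6,0,0,0,0],
    [-0.38,-2.8,0,0,0,0],
    [-0.41,-3.0,0,0,0,0],
    [-0.44,-3.2,0,0,0,0],
    [-0.46,-3.4,0,0,0,0],
    [-0.49,-3.6,0,0,0,0],
    [-0.52,-3.8,0,0,0,0],
    [-0.55,-4.0,0,0,0,0],
  ],
)

```text
t: 7.58
eef_pos: [0.469, -0.0906, 0.0146]
tool_rot: [[0.12, 0.991, 0.062], [0.867, -0.135, 0.48], [0.483, -0.004, -0.875]]
wrist_force: [2.0, 11.2, -1.9]
opening: 0.0001
```

```bash
python3 - <<'E'
from ov import *
im,i=shot("wrist","pics/w7.png"); shot("scene","pics/s7.png")
s=r.get_state();print(s['t'],s['eef_pos'],s['wrist_force'])
im=cv2.imread("pics/s7.png");cv2.imwrite("pics/s7c.png",cv2.resize(im[135:255,270:410],None,fx=5,fy=5,interpolation=cv2.INTER_CUBIC))
E
```

```text
7.6833 [ 0.46899384 -0.09076046  0.01460277] [ 0.70201015  9.31026899 -1.34541421]
```

View pics/w7.png

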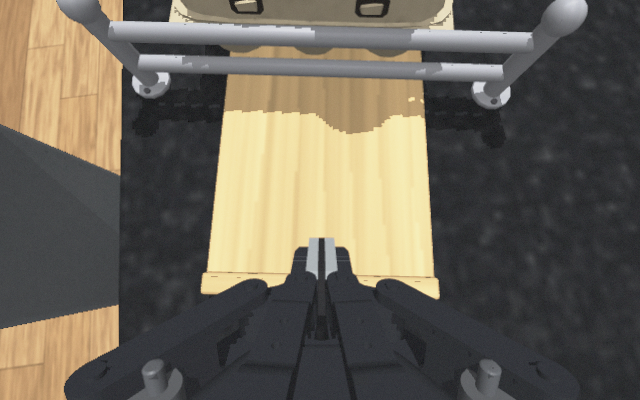

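View pics/s7c.png

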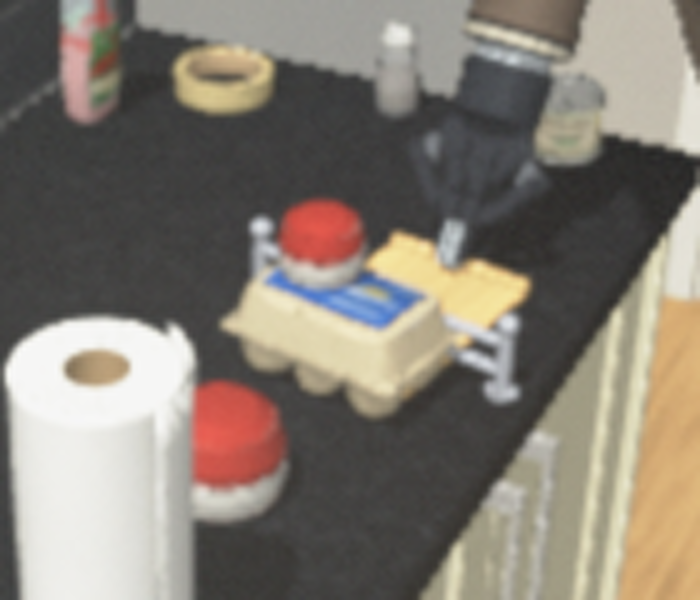

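Request:
drive_tool(
  deltas=[
    [-0.03,-0.2,0,0,0,0],
    [-0.06,-0.4,0,0,0,0],
    [-0.08,-0.6,0,0,0,0],
    [-0.11,-0.8,0,0,0,0],
    [-0.14,-1.0,0,0,0,0],
    [-0.16,-1.2,0,0,0,0],
    [-0.19,-1.4,0,0,0,0],
    [-0.22,-1.6,0,0,0,0],
    [-0.25,-1.8,0,0,0,0],
    [-0.27,-2.0,0,0,0,0],
    [-0.3,-2.2,0,0,0,0],
    [-0.33,-2.4,0,0,0,0],
    [-0.35,-2.6,0,0,0,0],
    [-0.38,-2.8,0,0,0,0],
    [-0.41,-3.0,0,0,0,0],
    [-0.44,-3.2,0,0,0,0],
    [-0.46,-3.4,0,0,0,0],
    [-0.49,-3.6,0,0,0,0],
    [-0.52,-3.8,0,0,0,0],
    [-0.55,-4.0,0,0,0,0],
  ],
)

```text
t: 9.35
eef_pos: [0.4634, -0.1309, 0.0147]
tool_rot: [[0.12, 0.991, 0.062], [0.867, -0.135, 0.48], [0.483, -0.004, -0.875]]
wrist_force: [0.5, 4.2, 3.0]
opening: -0.0
```

```bash
python3 - <<'E'
from ov import *
im,i=shot("wrist","pics/w8.png"); shot("scene","pics/s8.png")
s=r.get_state();print(s['t'],s['eef_pos'],s['wrist_force'])
im=cv2.imread("pics/s8.png");cv2.imwrite("pics/s8c.png",cv2.resize(im[135:255,270:410],None,fx=5,fy=5,interpolation=cv2.INTER_CUBIC))
E
```

```text
9.45 [ 0.46350171 -0.13111928  0.0146075 ] [-0.54011256  2.20228956  3.20643931]
```

View pics/w8.png

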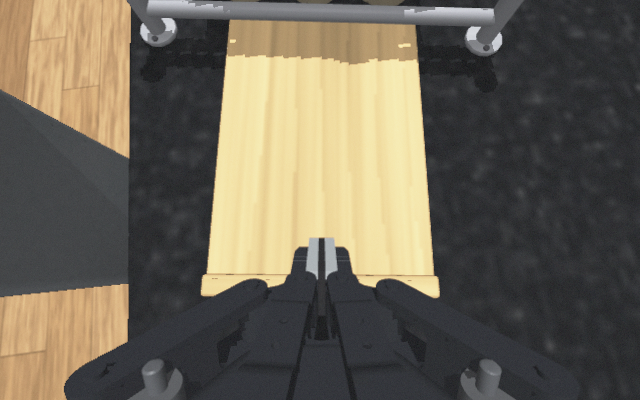

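View pics/s8c.png

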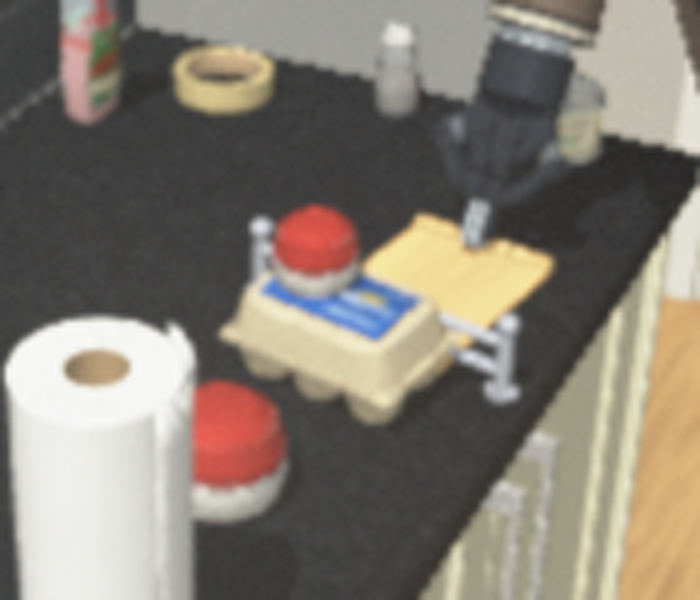

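Request:
drive_tool(
  deltas=[
    [-0.03,-0.2,0,0,0,0],
    [-0.06,-0.4,0,0,0,0],
    [-0.08,-0.6,0,0,0,0],
    [-0.11,-0.8,0,0,0,0],
    [-0.14,-1.0,0,0,0,0],
    [-0.16,-1.2,0,0,0,0],
    [-0.19,-1.4,0,0,0,0],
    [-0.22,-1.6,0,0,0,0],
    [-0.25,-1.8,0,0,0,0],
    [-0.27,-2.0,0,0,0,0],
    [-0.3,-2.2,0,0,0,0],
    [-0.33,-2.4,0,0,0,0],
    [-0.35,-2.6,0,0,0,0],
    [-0.38,-2.8,0,0,0,0],
    [-0.41,-3.0,0,0,0,0],
    [-0.44,-3.2,0,0,0,0],
    [-0.46,-3.4,0,0,0,0],
    [-0.49,-3.6,0,0,0,0],
    [-0.52,-3.8,0,0,0,0],
    [-0.55,-4.0,0,0,0,0],
  ],
)

```text
t: 11.12
eef_pos: [0.458, -0.1713, 0.0146]
tool_rot: [[0.121, 0.991, 0.062], [0.867, -0.136, 0.479], [0.483, -0.004, -0.875]]
wrist_force: [-0.3, 4.8, 4.4]
opening: 0.0001
```

```bash
python3 - <<'E'
from ov import *
im,i=shot("wrist","pics/w9.png"); shot("scene","pics/s9.png")
s=r.get_state();print(s['t'],s['eef_pos'],s['wrist_force'])
im=cv2.imread("pics/s9.png");cv2.imwrite("pics/s9c.png",cv2.resize(im[135:255,270:410],None,fx=5,fy=5,interpolation=cv2.INTER_CUBIC))
E
```

```text
11.2167 [ 0.45800929 -0.17152897  0.01456378] [-0.45307706  2.34286558  4.53902733]
```

View pics/w9.png

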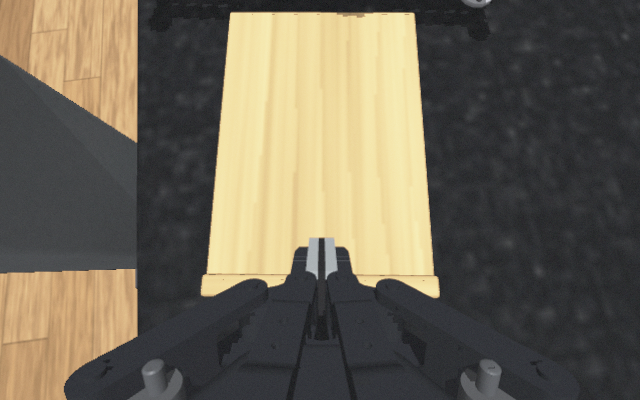

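View pics/s9c.png

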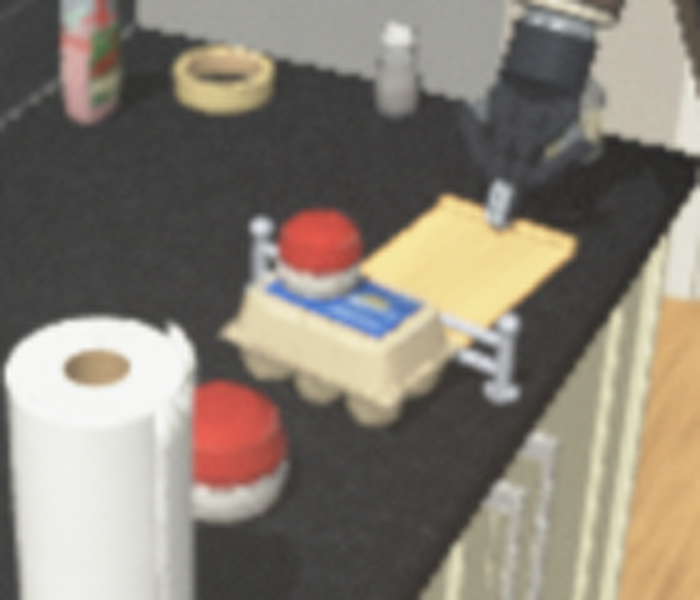

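```bash
python3 - <<'E'
from ov import *
i=dict(r.camera_info("wrist")); i["pose"]=np.load("pics/w9.png.npy")
d=np.array([-.168,-.986])
for uv in [(230,12.5),(414,12.5),(203,276),(438,277),(203,298),(438,298)]:
    p=atz("wrist",uv,.008 if uv[1]<100 else .014,i); print(uv,p,"from rail centre",(p[:2]-[.484,.0222])@d)
E
```

```text
(230, 12.5) [0.41793185 0.00105771 0.008     ] from rail centre 0.03194574766703096
(414, 12.5) [ 0.5446254  -0.01689227  0.008     ] from rail centre 0.02835991056802056
(203, 276) [ 0.39314463 -0.17438174  0.014     ] from rail centre 0.2090932931246017
(438, 277) [ 0.51942406 -0.19219791  0.014     ] from rail centre 0.20544509812690995
(203, 298) [ 0.39256585 -0.18581735  0.014     ] from rail centre 0.22046604029863465
(438, 298) [ 0.51704196 -0.20281733  0.014     ] from rail centre 0.2163160409906969
```

The board's rear edge is 23–27 mm clear of the bars. I'll unhook along the finger's face normal and retreat.

Request:
drive_tool(
  deltas=[
    [0.03,0.2,0.2,0,0,0],
    [0.06,0.4,0.5,0,0,0],
    [0.06,0.4,1.2,0,0,0],
    [0.06,0.4,2.5,0,0,0],
    [0.06,0.4,5,0,0,0],
    [0,0,9,0,0,0],
    [0,-2,13,0,0,0],
    [0,-4,17,0,0,0],
    [0,-6,21,0,0,0],
    [0,-8,24,0,0,0],
    [0,-9,26,0,0,0],
    [0,-9,26,0,0,0],
    [0,-9,26,0,0,0],
  ],
)

```text
t: 12.3
eef_pos: [0.4581, -0.2626, 0.2767]
tool_rot: [[0.12, 0.991, 0.064], [0.869, -0.137, 0.476], [0.48, -0.001, -0.877]]
wrist_force: [-0.0, 0.1, -0.1]
opening: 0.0002
```

```bash
python3 - <<'E'
from ov import *
im,i=shot("wrist","pics/w10.png"); shot("scene","pics/s10.png")
s=r.get_state();print(s['t'],s['eef_pos'],s['wrist_force'])
im=cv2.imread("pics/s10.png");cv2.imwrite("pics/s10c.png",cv2.resize(im[135:255,270:410],None,fx=5,fy=5,interpolation=cv2.INTER_CUBIC))
E
```

```text
12.4 [ 0.45748449 -0.26097959  0.27468323] [ 0.19438991  0.43080932 -0.37872192]
```

View pics/w10.png

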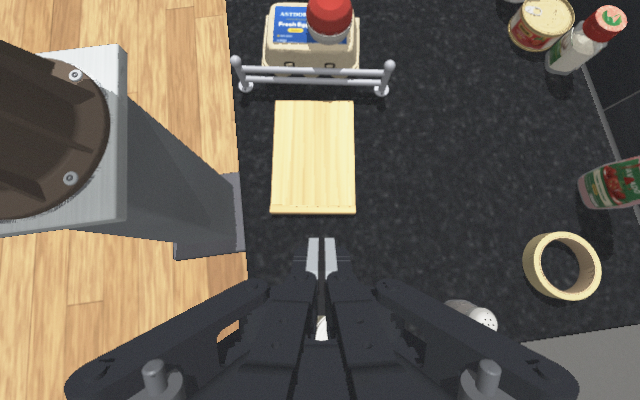

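View pics/s10c.png

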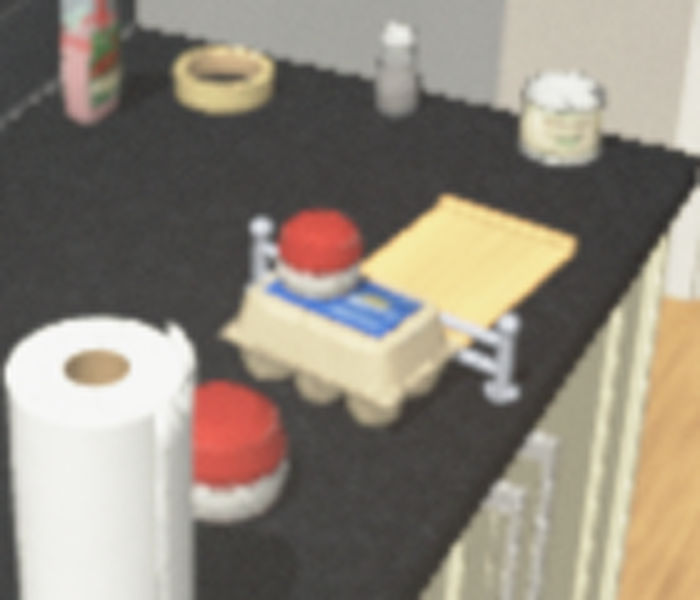

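The board lies fully in front of the rail, from (275,100) to (355,215). The box is behind the bars with the timer upright at (330,15), and the other things are where they were. I'll do one last check of the clearance and whether the box lies flat.

```bash
python3 - <<'E'
from ov import *
i=dict(r.camera_info("wrist")); i["pose"]=np.load("pics/w10.png.npy")
d=np.array([-.168,-.986])
for uv in [(275.5,101),(354,100)]:
    p=atz("wrist",uv,.008,i); print(p,(p[:2]-[.484,.0222])@d-.005)
yr=np.radians(90-9.7);ec=np.array([.4835,.0222])+(.007+.053)*np.array([np.cos(yr),np.sin(yr)])
outs=[]
for n,f,(x0,y0,x1,y1) in [("wrist","pics/w10.png",(230,0,400,110)),("scene","pics/s10.png",(305,165,385,225))]:
    j=dict(r.camera_info(n)); j["pose"]=np.load(f+".npy")
    s=790/(x1-x0)/(1 if n=="wrist" else 1)
    s=s*.5
    im=cv2.resize(cv2.imread(f)[y0:y1,x0:x1],None,fx=s,fy=s,interpolation=cv2.INTER_CUBIC)
    raw=im.copy()
    draw(im,j,n,rail(),T([.484,.0222],yr),(255,0,255),np.array([x0,y0]),s)
    draw(im,j,n,egg(0),T(ec,yr),(0,160,0),np.array([x0,y0]),s)
    outs.append(np.hstack([raw,im])[:300])
w=min(o.shape[1] for o in outs)
cv2.imwrite("pics/ov10.png",np.vstack([o[:,:w] for o in outs]))
E
```

```text
[ 4.18168342e-01 -1.30233993e-04  8.00000000e-03] 0.028077329247533016
[ 0.54697194 -0.0162491   0.008     ] 0.022331522661027045
```

View pics/ov10.png

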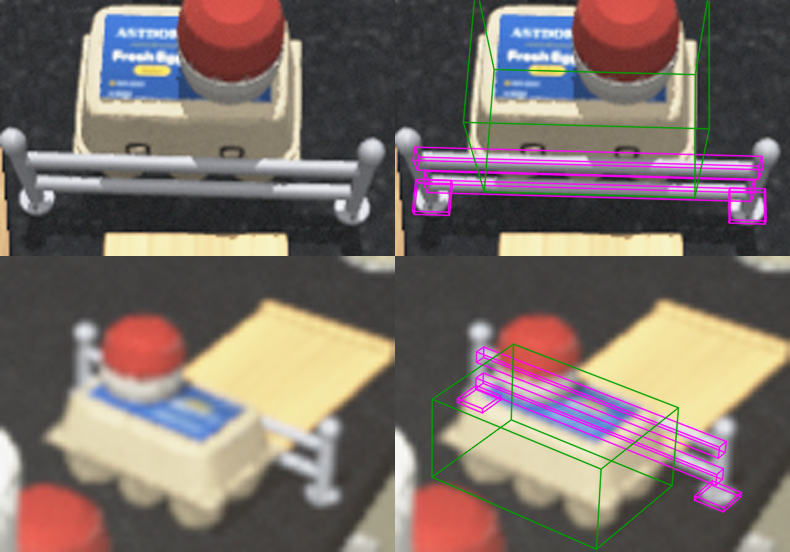

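Clearance is 22–28 mm. The overlay isn't conclusive about the box being flat, so I'll tilt the camera for a lower view from well in front.

Request:
drive_tool(
  deltas=[
    [0,-1,0,0.1,-0.01,0],
    [0,-2,-1,0.2,-0.03,0],
    [0,-3,-2,0.3,-0.04,0],
    [0,-4,-3,0.4,-0.05,0],
    [0,-4,-4,0.5,-0.07,0],
    [0,-4,-5,0.6,-0.08,0],
    [0,-4,-5,0.7,-0.095,0],
    [0,-4,-5,0.7,-0.095,0],
    [0,-4,-5,0.7,-0.095,0],
  ],
)

```text
t: 13.15
eef_pos: [0.457, -0.3003, 0.2227]
tool_rot: [[0.054, 0.991, 0.121], [0.348, -0.133, 0.928], [0.936, -0.008, -0.352]]
wrist_force: [-0.7, 0.6, -0.1]
opening: 0.0002
```

```bash
python3 - <<'E'
from ov import *
im,i=shot("wrist","pics/w11.png")
s=r.get_state();print(s['t'],s['eef_pos'],s['wrist_force']); print(i["pose"])
E
```

```text
13.2 [ 0.45749403 -0.30049276  0.22411416] [-0.19534839 -0.80565354 -0.2532179 ]
[[ 0.99108218 -0.08685213  0.10105853  0.44425303]
 [-0.13301284 -0.5993898   0.78932848 -0.40665016]
 [-0.00798141 -0.79573147 -0.605597    0.3409398 ]
 [ 0.          0.          0.          1.        ]]
```

View pics/w11.png

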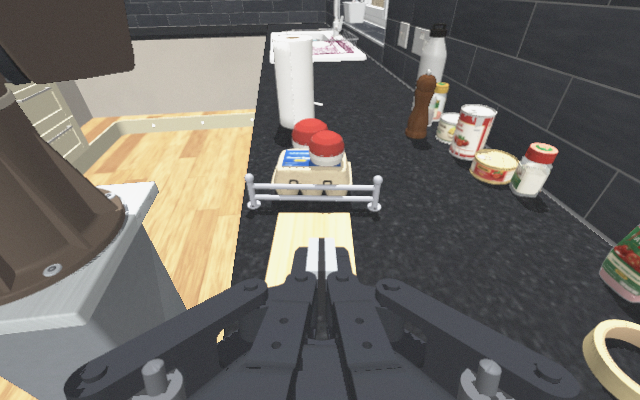

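```bash
python3 - <<'E'
from ov import *
i=dict(r.camera_info("wrist")); i["pose"]=np.load("pics/w11.png.npy")
im=cv2.imread("pics/w11.png");c0=np.array([240,120]);s=5
a=cv2.resize(im[120:225,240:392],None,fx=s,fy=s,interpolation=cv2.INTER_CUBIC)
cv2.imwrite("pics/w11c.png",a)
yr=np.radians(90-9.7)
draw(a,i,"wrist",rail(),T([.484,.0222],yr),(255,0,255),c0,s)
X=np.array([np.cos(yr),np.sin(yr)])
draw(a,i,"wrist",egg(0),T(np.array([.4835,.0222])+(.007+.053)*X+.007*np.array([1,-.17])*-1,yr),(0,160,0),c0,s)
cv2.imwrite("pics/w11o.png",a)
E
```

```text
(no output)
```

View pics/w11c.png

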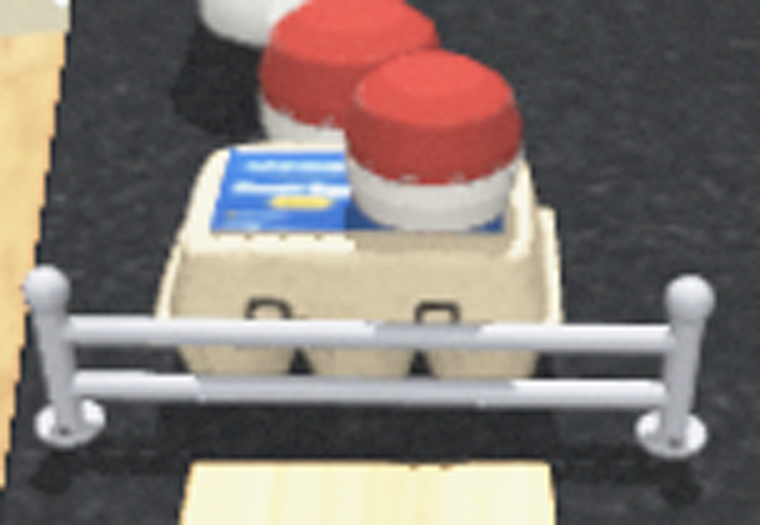

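View pics/w11o.png

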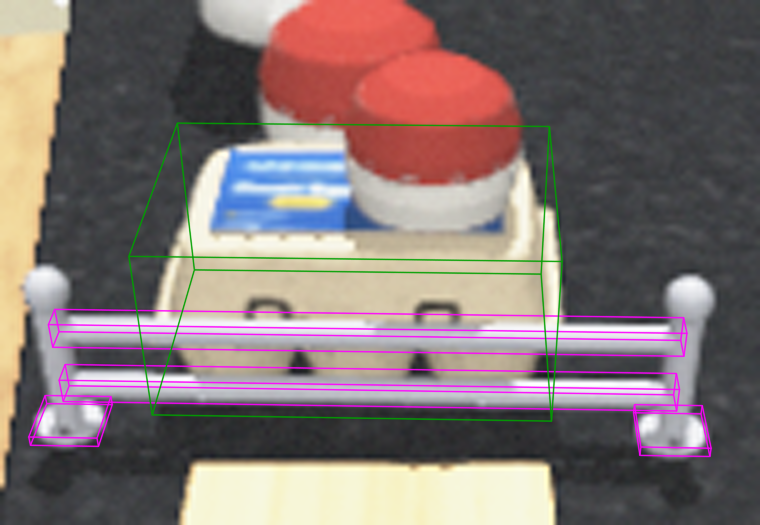

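```bash
python3 -c "
from rig import r
print(r.get_state()['t'], r.close_job())"
```

```text
the job is handed in; nothing more can be done
13.2 None
```

I hooked the closed fingertips behind the lip, leaned back about 29°, and slid the board out under the rail. I then unhooked, backed away and handed the job in at 13.2 s. The highest wrist force I read was about 11 N.

**What the last checks showed:**
- **Board:** it lies fully in front of the rail, with its rear edge 22–28 mm from the bars and about 2° out of line with them.
- **Egg box and timer:** the box stands level, close behind the bars, with the timer upright on top. The other things I could see had not moved.

**Less certain:** two checks were not conclusive. My box overlay sat about 1 cm to one side of the real box. The box's underside is hidden behind the lower bar, so I judged it flat by eye from the front view and the scene view; it was not measured.

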